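Reload a row of sample vials in reverse order

TASK

Move the four sample vials from the dark metal rack with the round collars into the white tray's four square compartments in reverse order, so that the last sample is measured first: as seen from the robot, the vial now farthest left goes into the compartment farthest right, the second from the left into the second from the right, and so on. Set each down gently, upright, flat on the floor near the middle of its compartment and let go; do not drop or tip over any vial, and leave the tweezers and the small beaker where they are.

Things in the scene. Friction and masses are not known exactly. Their poses are not given: they have to be found in the camera images.
- amber_vial: Brown glass vial with black cap, the largest of the four: 34 mm in diameter and 72 mm tall, the cap (32 mm) being the top 15 mm. Loose, about 60 g. Origin: centre of its underside, z up along its axis. At the start it stands upright inside one of the four collars, any of them.
- white_cap_vial: Clear glass vial of oil with a white cap, 27 mm in diameter and 58 mm tall, the cap (25 mm) being the top 12 mm. Loose, about 35 g. Origin: centre of its underside, z up along its axis. At the start it stands upright inside one of the four collars, any of them.
- empty_vial: Empty clear glass vial with a black cap, 27 mm in diameter and 58 mm tall, the cap (25 mm) being the top 12 mm. Loose, about 35 g. Origin: centre of its underside, z up along its axis. At the start it stands upright inside one of the four collars, any of them.
- oil_vial: Clear glass vial of oil with a black cap, 27 mm in diameter and 58 mm tall, the cap (25 mm) being the top 12 mm. Loose, about 35 g. Origin: centre of its underside, z up along its axis. At the start it stands upright inside one of the four collars, any of them.
- rack: The vials' present place: a flat dark metal rack, 62 mm deep (x) by 224 mm long (y), fixed to the table. Origin: centre of its underside; x points away from the robot and y to the robot's left (turned by up to 0.18 rad). Its plate's upper face, on which the vials stand, is 7 mm above the table. On it, in a row along y at +81, +27, -27 and -81 mm, are the four collars; the ends rise to 18 mm. It may lie nearer the robot than the tray, or farther.
- tray: The vials' new place: a white plastic tray, 58 mm deep (x) by 220 mm long (y), fixed to the table. Origin: centre of its underside; x points away from the robot and y to the robot's left (turned by up to 0.18 rad). Four square compartments in a row, centres at x = 0 and y = +81, +27, -27 and -81 mm, each about 50 mm square inside, floor 4 mm above the table, walls 4 mm thick rising to 12 mm above the table. Empty at the start.
- tweezers: Bystander: steel tweezers, 16 x 129 x 10 mm, lying between rack and tray. Origin: centre of its underside.
- small_beaker: Bystander: small beaker, 54 mm across and 59 mm tall, standing at the left. Origin: centre of its underside.
- collar_1: Low grey plastic ring fixed on the rack, 49 mm outside and 43 mm inside diameter, 9 mm high (its top is 16 mm above the table). Origin: centre of its underside. The amber vial stands in it at the start; it stays there and so keeps the place that this vial had in the row.
- collar_2: Low grey plastic ring fixed on the rack, 49 mm outside and 43 mm inside diameter, 9 mm high (its top is 16 mm above the table). Origin: centre of its underside. The white cap vial stands in it at the start; it stays there and so keeps the place that this vial had in the row.
- collar_3: Low grey plastic ring fixed on the rack, 49 mm outside and 43 mm inside diameter, 9 mm high (its top is 16 mm above the table). Origin: centre of its underside. The empty vial stands in it at the start; it stays there and so keeps the place that this vial had in the row.
- collar_4: Low grey plastic ring fixed on the rack, 49 mm outside and 43 mm inside diameter, 9 mm high (its top is 16 mm above the table). Origin: centre of its underside. The oil vial stands in it at the start; it stays there and so keeps the place that this vial had in the row.

How it is judged:
By the outcome, as a careful person would: the job done as asked, in the order asked, and still so for the second after the job is handed in, with the robot touching nothing.
It also fails if it takes over 96 s, if anything falls off the work surface, if the arm or the gripper's body presses on something with over 40 N, if the wrist force passes 120 N, or if a joint passes its speed limit or range.

ROBOT

A 7-joint arm with a two-finger parallel gripper is mounted at the origin on a cart in front of the work surface, level with it; the furniture and walls round the work are solid. World frame = base frame: x ahead of the robot, y to its left, z up, the work surface at z = 0. Lengths are in m, angles in rad, forces in N, time in s.
With the tool pointing down it reaches from about 0.425 to 0.95 m from the base axis. Payload 4.7 kg.
Tool frame: the origin (TCP) lies on the centre line of the jaws, within the pads' length; the fingertips stand robot.nose_length ahead of it and the grasp point (between the pads) lies 8 mm behind it (robot.nose_length is the distance from the TCP to the fingertips, in m); z points along the fingers, y is the line along which they close (so a half turn about z gives the same grasp; the last joint's range is limited). The gripper opens to 85 mm and grips with 20 to 120 N. Pads are 22 mm wide; open, the fingers measure 114 mm over their backs; the gripper's body (76 mm by 85 mm) begins 54 mm behind the grasp point. The pads swing forward as they close: fully open they stand 13 mm farther back than shut.
Start: joints at [1.121, 0.469, -0.049, 1.532, 0.024, 1.141, -0.082], TCP at [0.276, -0.616, 0.242] pointing down, gripper open.
Joint ranges: [-2.59, 2.59], [-0.33, 1.99], [-1.39, 1.29], [0.1, 2.45], [-1.04, 4.18], [0.21, 1.99], [-2.66, 2.66]. Speed limits (rad/s): [2.57, 2.57, 3.14, 3.14, 3.14, 3.14, 3.14].

INTERFACE

Orientations are given as [roll, pitch, yaw] about the fixed x, y, z axes, in that order (R = Rz(yaw) Ry(pitch) Rx(roll)).
In Python, from plant import robot gives the robot as it stands. Calls block until the motion is done:
- robot.goto(position, orientation): joint-space move of the TCP to a pose.
- robot.move_straight(position, vel=0.15, attitude=None, contact_N=None): straight line of the TCP; attitude=None keeps the orientation; vel is the mean speed in m/s. With contact_N (N) it stops when the force on the tool has changed by that much, and returns True; else False.
- robot.move_joints(angles): joint-space move.
- robot.grip(opening, strength=None): opening from 0.0 (shut) to 1.0 (fully open); strength is the grip in N (None keeps the last); returns when the fingers have stopped.
- robot.sleep(seconds).
- robot.inverse_kinematics(position, orientation): joint angles nearest the present ones, or None.
- robot.sense(): the state.
- robot.grab_frame(name): name is "scene" or "top" or "wrist"; returns a dict with "image" (400x640x3 uint8, red, green, blue), "range_z" (400x640 float32, m along the optical axis (not along the pixel's ray), 0 where there is no reading), "fx", "fy", "cx", "cy" (pixels), "dist_coeffs" ([k1, k2, p1, p2, k3] as OpenCV has them; the pictures are not rectified), "R" (3x3) and "t" (3): a world point X has camera coordinates R X + t. Camera axes: x right, y down, z forward; pixel columns grow to the right and rows downward; lengths in m; the calibration is good to about 2 mm. A picture is of the moment at which its call begins.
A pose or a line that the arm cannot do raises robot.IKError and nothing moves.
- robot.close_job(): hands the job in; it is judged then, once.
The state is a dict: "t": time; "joint_pos": joint angles; "joint_velocities": joint speeds; "effort": joint torques, N m; "tcp_pos": TCP position; "tcp_rot": TCP orientation; "wrist_force": force on the tool from outside, world axes, zero at the start; "torque": the same for the moment, N m; "opening": opening from 0.0 (shut) to 1.0 (fully open); "gripper_force": force on a finger pad.
Only numpy, scipy, OpenCV 4.12 (cv2) and the standard library are available. Lean on these libraries where they do the work, as an engineer would, in place of code of your own. Each camera call takes 0.05 s, during which the arm holds its last target. There are 200 camera calls.

## Working session

There is one attempt and no reset: what is moved stays moved. The work goes in short steps, each a Python script; the robot and the scene stay as the last script left them, time stands still between calls to the robot, and variables do not carry over. Pictures are saved under pics/ and viewed, at most 14 in all, crops included, and the job is handed in when it is done.

```bash
ls; mkdir -p pics; python3 - <<'E'
from plant import robot
import cv2
for n in ("top","scene"):
    f=robot.grab_frame(n); cv2.imwrite(f"pics/{n}0.png",f["image"][:,:,::-1])
    print(n,f["fx"],f["fy"],f["cx"],f["cy"],f["dist_coeffs"],f["R"],f["t"])
s=robot.sense(); print(s["t"],s["tcp_pos"],s["tcp_rot"],robot.nose_length,s["opening"])
E
```

```text
pics
top 411.5172475681323 411.5172475681323 309.4912449763757 197.76697971977617 [-0.02770102  0.          0.          0.          0.        ] [[-0.17282587 -0.98493754  0.00541028]
 [-0.96334843  0.1678884  -0.20922067]
 [ 0.20516097 -0.04137072 -0.97785349]] [0.29122618 0.48651163 0.79206687]
scene 381.94847497093616 381.94847497093616 316.90902142857675 202.1220905248996 [0.01061043 0.         0.         0.         0.        ] [[ 0.61837566 -0.78586766  0.0048545 ]
 [-0.53286659 -0.42382102 -0.7324131 ]
 [ 0.57763721  0.45031963 -0.68084322]] [-0.16224711  0.41558032  0.48348486]
0.1 [ 0.2755713  -0.61564179  0.24136627] [-3.13985089e+00  2.98856655e-05  4.20841565e-01] 0.011 1.003603221093712
```

View pics/top0.png

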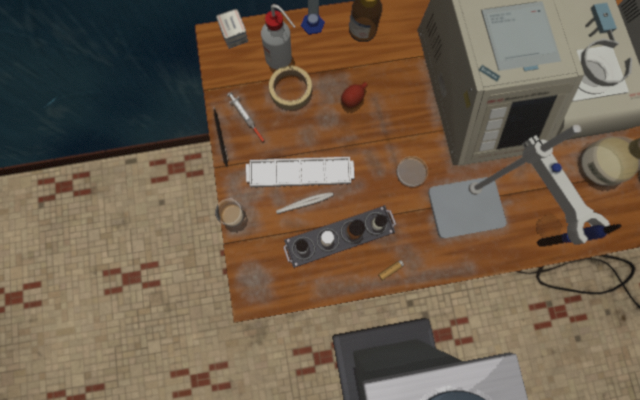

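View pics/scene0.png

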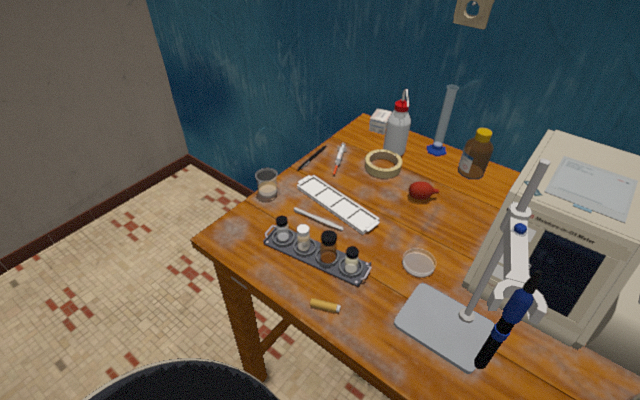

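The top view shows the rack nearer the robot, from pixel (288,250) to (392,220). Its vials, left to right, are black (302,246), white (328,238), amber (356,230) and black (380,220). The tray spans (247,172) to (353,170), with the tweezers at (305,203) between them and the beaker at (231,214). A stand and an instrument are on the right.

```bash
cat > h.py <<'E'
import cv2, numpy as np
from plant import robot
def K(f): return np.array([[f["fx"],0,f["cx"]],[0,f["fy"],f["cy"]],[0,0,1]])
def cast(f,px,z):
    """pixels -> world points on plane z"""
    p=cv2.undistortPoints(np.array(px,float).reshape(-1,1,2),K(f),np.array(f["dist_coeffs"]))[:,0]
    R=np.array(f["R"]);t=np.array(f["t"]); C=-R.T@t
    d=np.c_[p,np.ones(len(p))]@R
    return C+d*((z-C[2])/d[:,2])[:,None]
def proj(f,X):
    return cv2.projectPoints(np.array(X,float).reshape(-1,3),cv2.Rodrigues(np.array(f["R"]))[0],np.array(f["t"]),K(f),np.array(f["dist_coeffs"]))[0][:,0]
def cloud(f):
    v,u=np.mgrid[0:400,0:640]
    p=cv2.undistortPoints(np.stack([u,v],-1).reshape(-1,1,2).astype(float),K(f),np.array(f["dist_coeffs"]))[:,0]
    z=f["range_z"].reshape(-1,1)
    X=(np.c_[p,np.ones(len(p))]*z-np.array(f["t"]))@np.array(f["R"])
    X[z[:,0]==0]=np.nan
    return X.reshape(400,640,3)
def save(f,n,box=None,s=1):
    im=f["image"][:,:,::-1]
    if box: im=im[box[1]:box[3],box[0]:box[2]]
    cv2.imwrite(f"pics/{n}.png",cv2.resize(im,None,fx=s,fy=s,interpolation=cv2.INTER_CUBIC))
E
python3 - <<'E'
from h import *
np.set_printoptions(precision=3,suppress=True)
f=robot.grab_frame("top")
print("caps .06",cast(f,[(302,243),(328,237),(355,229),(380,219)],.065))
print("rack ends",cast(f,[(290,252),(391,222)],.018))
print("stand, instr corner, beaker",cast(f,[(432,183),(507,230)],.0),cast(f,[(455,160)],.0),cast(f,[(231,214)],.03))
hsv=cv2.cvtColor(f["image"],cv2.COLOR_RGB2HSV)
m=((hsv[:,:,1]<60)&(hsv[:,:,2]>150)).astype(np.uint8); m[:140]=0;m[195:]=0;m[:,:235]=0;m[:,365:]=0
m=cv2.morphologyEx(m,cv2.MORPH_CLOSE,np.ones((5,5)))
c=max(cv2.findContours(m,0,2)[0],key=cv2.contourArea)
W=cast(f,c[:,0],.012)[:,:2].astype(np.float32)
print("tray",cv2.minAreaRect(W), cv2.minAreaRect(c))
X=cloud(f)
print(np.nanmax(X[120:300,150:420,2]), X[130,540],X[190,472],X[150,535],X[220,590], X[230,355],X[175,300],X[100,470],proj(f,[.276,-.616,.1]))
f=robot.grab_frame("wrist");save(f,"w0");print(np.array(f["t"])@np.array(f["R"])*-1,f["fx"])
print(np.array(f["R"]))
E
```

```text
caps .06 [[0.439 0.234 0.065]
 [0.442 0.181 0.065]
 [0.449 0.126 0.065]
 [0.46  0.073 0.065]]
rack ends [[0.43  0.261 0.018]
 [0.455 0.041 0.018]]
stand, instr corner, beaker [[ 0.526 -0.07   0.   ]
 [ 0.397 -0.207  0.   ]] [[ 0.569 -0.134  0.   ]] [[0.528 0.369 0.03 ]]
tray ((0.6008262038230896, 0.2117897868156433), (0.23388227820396423, 0.05730518326163292), 82.14319610595703) ((299.4706115722656, 170.61764526367188), (25.38590431213379, 107.57360076904297), 88.09085083007812)
0.08338636573976596 [ 0.579 -0.284  0.092] [ 0.493 -0.145  0.021] [ 0.496 -0.142  0.279] [ 0.377 -0.205  0.262] [0.445 0.128 0.08 ] [0.591 0.213 0.011] [ 0.639 -0.122  0.163] [[745.25  247.083]]
[ 0.344 -0.585  0.374] 287.2492318872798
[[ 0.409 -0.913 -0.001]
 [-0.871 -0.391  0.297]
 [-0.272 -0.12  -0.955]]
```

```bash
python3 - <<'E'
from h import *
np.set_printoptions(precision=3,suppress=True)
X=cloud(robot.grab_frame("top"))
ok=(X[...,1]<0)&(X[...,1]>-.8)&(np.hypot(X[...,0],X[...,1])<.8)&(X[...,0]>.2)
for a,b in ((.3,.5),(.5,.6),(.6,.7),(.7,.8)):
    r=np.hypot(X[...,0],X[...,1]); print(a,np.nanmax(X[...,2][ok&(r>a)&(r<b)]))
s=robot.sense();p=s["tcp_pos"]
P=np.pi
for q in ([p[0],p[1],.45],[.5,.1,.42],[.47,.15,.36]):
    for y in (s["tcp_rot"][2],1.57,-1.57): print(q,y,robot.inverse_kinematics(q,[P,0,y]))
robot.move_straight([p[0],p[1],.45],vel=.25)
for y in (s["tcp_rot"][2],1.57,-1.57): print(y,robot.inverse_kinematics([.5,.13,.40],[P,0,y]))
E
```

```text
0.3 0.3250481060646855
0.5 0.36388055370654865
0.6 0.20383007394507296
0.7 0.20988816139291525
[np.float64(0.2756750718750836), np.float64(-0.6158809199921192), 0.45] 0.4208143980699979 [ 1.112  0.383 -0.037  1.202  0.014  1.557 -0.073]
[np.float64(0.2756750718750836), np.float64(-0.6158809199921192), 0.45] 1.57 [ 1.267  0.399 -0.281  1.19   0.108  1.567  1.005]
[np.float64(0.2756750718750836), np.float64(-0.6158809199921192), 0.45] -1.57 [ 0.848  0.391  0.373  1.221 -0.139  1.555 -1.944]
[0.5, 0.1, 0.42] 0.4208143980699979 [ 0.463  0.162 -0.848  1.61   0.122  1.425 -1.546]
[0.5, 0.1, 0.42] 1.57 [ 0.497  0.17  -0.89   1.609  0.133  1.427 -0.406]
[0.5, 0.1, 0.42] -1.57 [ 0.768  0.295 -1.303  1.599  0.286  1.466  2.589]
[0.47, 0.15, 0.36] 0.4208143980699979 [ 0.453  0.178 -0.958  1.744  0.151  1.298 -1.688]
[0.47, 0.15, 0.36] 1.57 [ 0.496  0.191 -1.014  1.742  0.168  1.301 -0.555]
[0.47, 0.15, 0.36] -1.57 [ 0.612  0.24  -1.178  1.739  0.229  1.316  2.528]
0.4208143980699979 [ 0.472  0.206 -0.948  1.63   0.17   1.393 -1.647]
1.57 [ 0.494  0.213 -0.978  1.629  0.179  1.395 -0.507]
-1.57 [ 0.624  0.274 -1.176  1.624  0.255  1.415  2.564]
```

```bash
python3 - <<'E'
from h import *
np.set_printoptions(precision=3,suppress=True)
q=np.array(robot.sense()["joint_pos"]); q[0]=-.25
robot.move_joints(q)
P=np.pi
for y in (1.57,-1.57): print(y,[robot.inverse_kinematics(c,[P,0,y]) for c in ([.52,.11,.36],[.44,.23,.04],[.46,.07,.04],[.6,.29,.04])])
robot.goto([.52,.11,.36],[P,0,1.57])
s=robot.sense();print(s["t"],s["tcp_pos"],s["joint_pos"],s["wrist_force"])
f=robot.grab_frame("wrist");save(f,"w1")
print(-np.array(f["t"])@np.array(f["R"]))
print("pred caps",proj(f,[(.439,.234,.065),(.442,.181,.065),(.449,.126,.079),(.46,.073,.065)]))
E
```

```text
1.57 [array([-0.263,  0.149, -0.028,  1.705,  0.004,  1.287, -0.293]), array([-0.487,  0.47 , -0.099,  2.117,  0.084,  0.558, -0.648]), array([-0.217,  0.433, -0.03 ,  2.19 ,  0.025,  0.519, -0.267]), array([-0.471,  0.669, -0.061,  1.71 ,  0.055,  0.764, -0.559])]
-1.57 [array([ 0.631,  0.34 , -1.171,  1.662,  0.32 ,  1.354,  2.553]), array([-0.178,  0.517, -0.487,  2.099,  0.412,  0.617,  2.19 ]), array([ 0.126,  0.474, -0.45 ,  2.17 ,  0.376,  0.571,  2.541]), array([-0.147,  0.737, -0.541,  1.688,  0.478,  0.851,  2.248])]
4.925 [0.521 0.11  0.361] [-0.263  0.149 -0.028  1.703  0.004  1.287 -0.293] [-0.172  0.5    0.002]
[0.52  0.186 0.494]
pred caps [[255.576  73.342]
 [260.015 113.674]
 [265.342 153.704]
 [275.778 186.878]]
```

View pics/w1.png

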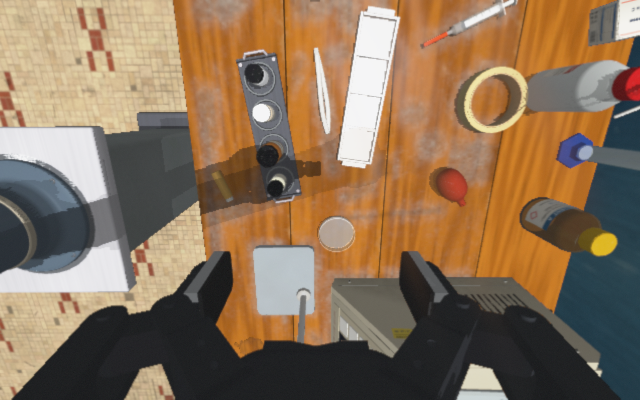

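The wrist view shows the caps at (255,74) black, (262,114) white, (268,154) black on amber and (277,187) black. The tray runs from (380,12) to (355,165), with the tweezers at (322,90). I'll take one closer look for exact numbers.

```bash
python3 - <<'E'
from h import *
np.set_printoptions(precision=4,suppress=True)
P=np.pi
robot.goto([.52,.10,.23],[P,0,1.57])
f=robot.grab_frame("wrist");save(f,"w2",(100,0,540,300),1.6)
X=cloud(f); np.save("w2.npy",X)
im=f["image"]; hsv=cv2.cvtColor(im,cv2.COLOR_RGB2HSV)
inR=(X[...,0]>.39)&(X[...,0]<.51)&(X[...,1]>.03)&(X[...,1]<.28)
m=(inR&(X[...,2]>.054)).astype(np.uint8)
n,l,st,c=cv2.connectedComponentsWithStats(m)
caps=[]
for i in range(1,n):
    if st[i,4]<40: continue
    zt=np.nanpercentile(X[...,2][l==i],90); h=.079 if zt>.072 else .065
    top=((l==i)&(X[...,2]>h-.006)).astype(np.uint8)
    k=max(cv2.findContours(top,0,2)[0],key=cv2.contourArea)
    (u,v),r=cv2.minEnclosingCircle(k); M=cv2.moments(top,True); cc=(M["m10"]/M["m00"],M["m01"]/M["m00"])
    ring=cast(f,k[:,0],h); print("cap px",cc,(u,v),r,"ztop",zt,"world",cast(f,[cc,(u,v)],h)[:,:2].ravel(),"diam",np.ptp(ring,axis=0)[:2])
m=((hsv[...,1]<50)&(hsv[...,2]>140)&(X[...,0]>.53)&(X[...,0]<.67)&(X[...,1]>.07)&(X[...,1]<.36)&(X[...,2]<.03)).astype(np.uint8)
m=cv2.morphologyEx(m,cv2.MORPH_CLOSE,np.ones((5,5)))
k=max(cv2.findContours(m,0,2)[0],key=cv2.contourArea)
print("tray",cv2.minAreaRect(cast(f,k[:,0],.012)[:,:2].astype(np.float32)))
E
```

```text
cap px (223.91071428571428, 44.67113095238095) (224.5, 44.5) 15.953156471252441 ztop 0.06696374010490992 world [0.4362 0.2344 0.4367 0.2346] diam [0.026  0.0241]
cap px (236.4798534798535, 103.63186813186813) (236.1923065185547, 104.19230651855469) 13.87027359008789 ztop 0.06680293107247397 world [0.4435 0.1825 0.4432 0.1819] diam [0.0251 0.0233]
cap px (245.23647798742138, 166.29559748427673) (245.0, 166.5) 16.347881317138672 ztop 0.08075376692593454 world [0.451  0.1228 0.4508 0.1226] diam [0.0321 0.0314]
cap px (258.1256038647343, 210.06280193236714) (258.421875, 210.140625) 11.774447441101074 ztop 0.06675956035720047 world [0.4582 0.0715 0.4585 0.0714] diam [0.0256 0.0256]
cap px (158.89348991575184, 347.8588205259127) (142.49929809570312, 358.1408386230469) 137.70098876953125 ztop 0.31236864462883274 world [ 0.3286 -0.103   0.3057 -0.1188] diam [0.3536 0.2164]
tray ((0.5981164574623108, 0.19292166829109192), (0.19721770286560059, 0.060701873153448105), 82.48839569091797)
```

View pics/w2.png

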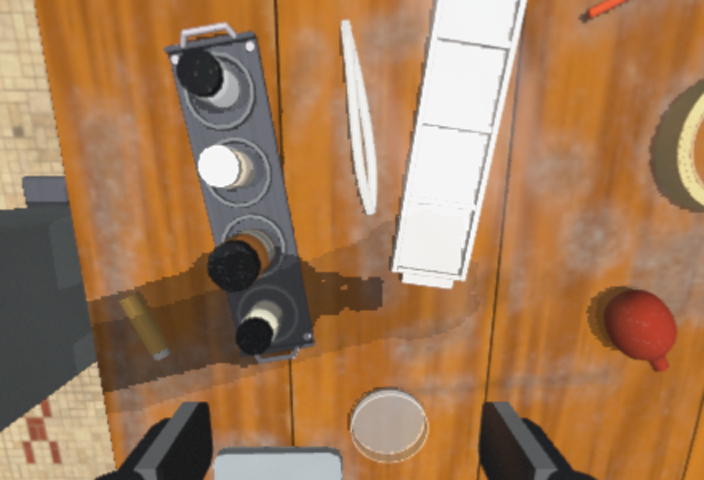

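The crop shows the four caps, matching the sizes given, at crop pixels (200,73), (218,167), (235,263) and (258,335). The tray's dividers have midpoints at crop (441,207), (455,127) and (472,42). I'll get the tray pose from the dividers and compare it with the top-view rectangle.

```bash
python3 - <<'E'
from h import *
np.set_printoptions(precision=4,suppress=True)
f=robot.grab_frame("wrist")
D=cast(f,[(100+u/1.6,v/1.6) for u,v in ((441,207.5),(455,127.5),(472,42))],.012); print(D)
E=cast(f,[(100+u/1.6,v/1.6) for u,v in ((394,270),(466,280))],.012); print(E, E.mean(0))
d=D[2]-D[0]; print(np.linalg.norm(d),"yaw",-np.arctan2(d[0],d[1]))
# mean via all: dividers at -54,0,54; end at -110
E
```

```text
[[0.5943 0.1544 0.012 ]
 [0.6008 0.2098 0.012 ]
 [0.6084 0.2633 0.012 ]]
[[0.5606 0.1071 0.012 ]
 [0.6173 0.0991 0.012 ]] [0.589  0.1031 0.012 ]
0.10979143656964628 yaw -0.12930586958079948
```

```bash
cat > job.py <<'E'
from h import *
P=np.pi
VIALS=[(.4365,.2345),(.4435,.1822),(.451,.1227),(.4583,.0715)]; RY=.133
TC=np.array([.6012,.2105]); TY=-.133
def slot(y): return TC+y*np.array([-np.sin(TY),np.cos(TY)])
SLOTS=[slot(y) for y in (-.081,-.027,.027,.081)]
def at(xy,z): return [float(xy[0]),float(xy[1]),z]
UP=.165
def pick(i,width):
    g=.031 if width<.03 else .035
    rot=[P,0,P/2+RY]
    robot.move_straight(at(VIALS[i],UP),.3,rot)
    robot.move_straight(at(VIALS[i],g+.04),.15)
    robot.move_straight(at(VIALS[i],g),.06)
    z=robot.sense()["tcp_pos"][2]
    robot.grip(0,30)
    s=robot.sense(); o=s["opening"]*.085; print("grip",i,o,s["gripper_force"],s["tcp_pos"],s["t"])
    robot.move_straight(at(VIALS[i],g+.03),.06)
    s=robot.sense(); print("lifted",s["opening"]*.085,s["gripper_force"],s["wrist_force"])
    if abs(s["opening"]*.085-width)>.006: raise SystemExit("bad grip")
    robot.move_straight(at(VIALS[i],UP),.2)
    return z-.003
def place(i,z):
    S=SLOTS[i]
    robot.move_straight(at(S,UP),.2,[P,0,P/2+TY])
    robot.move_straight(at(S,z+.03),.15)
    robot.move_straight(at(S,z+.004),.04)
    hit=robot.move_straight(at(S,z-.002),.015,contact_N=2)
    s=robot.sense(); print("down",hit,s["tcp_pos"],z,s["wrist_force"])
    robot.grip(.55); robot.sleep(.2)
    robot.move_straight(at(S,UP-.03),.15)
    print("t",robot.sense()["t"])
E
python3 - <<'E'
from job import *
np.set_printoptions(precision=4,suppress=True)
robot.grip(.8)
z=pick(0,.027); place(0,z)
S=SLOTS[0]
f=robot.grab_frame("wrist"); save(f,"p1",(100,0,640,400),1.4)
f=robot.grab_frame("scene"); save(f,"p1s",(220,140,460,310),3)
E
```

```text
grip 0 0.025725294718167514 29.5006898464635 [0.4367 0.2346 0.0314] 8.7333
lifted 0.025629216387350502 29.45344817591831 [-0.2696 -0.4567 -0.7653]
down True [0.5908 0.1303 0.0284] 0.027970428494010373 [0.6513 0.3417 3.6933]
t 14.5417
```

View pics/p1s.png

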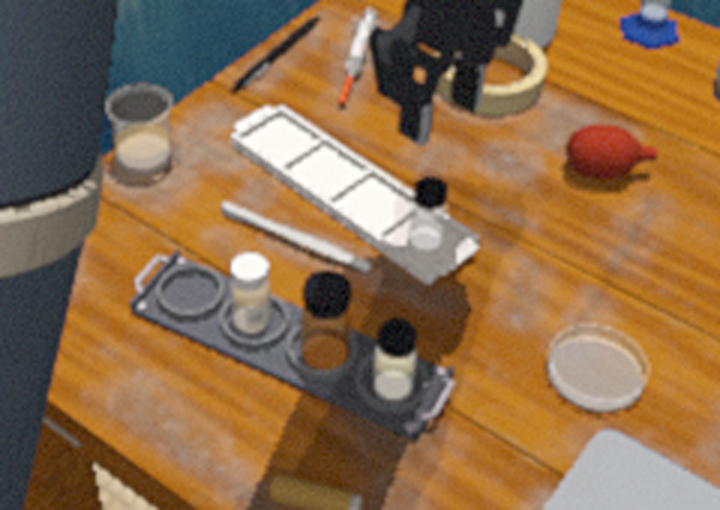

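View pics/p1.png

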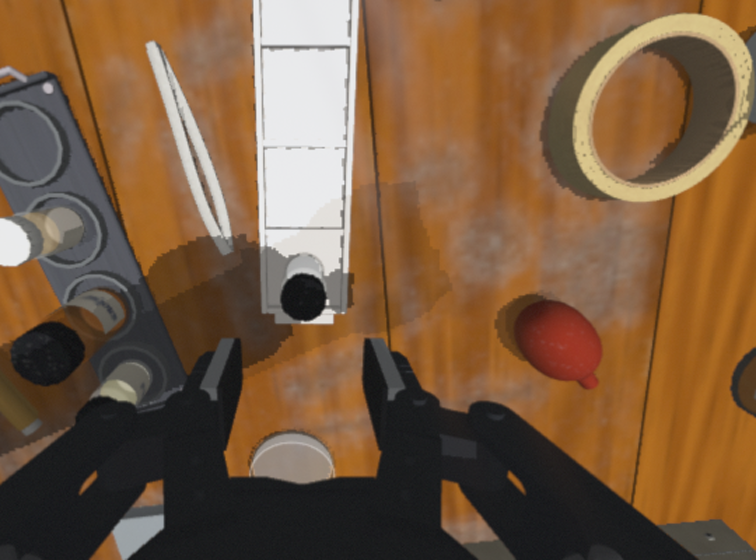

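The first vial stands upright in the rightmost compartment. Its base is at crop (303,268), and the compartment spans about 265–348 by 228–307, so it is well centred. I'll do the other three.

```bash
python3 - <<'E'
from job import *
np.set_printoptions(precision=4,suppress=True)
for i,w in ((1,.027),(2,.034),(3,.027)):
    robot.grip(.8); place(i,pick(i,w))
robot.move_straight([.52,.10,.25],.25,[P,0,1.57])
f=robot.grab_frame("wrist"); save(f,"p2",(100,0,540,300),1.6)
f=robot.grab_frame("scene"); save(f,"p2s",(220,140,460,310),3)
s=robot.sense();print(s["t"],s["wrist_force"])
E
```

```text
grip 1 0.02558460814867119 29.689584269654006 [0.4437 0.1823 0.0314] 17.7
lifted 0.025545819328924094 29.47759041795507 [ 0.3371  0.9086 -0.4977]
down True [0.598  0.1839 0.0284] 0.027994125118900193 [-0.9035 -0.3574  4.0746]
t 23.35
grip 2 0.03271204080351021 29.805584719288163 [0.4513 0.1228 0.0354] 26.3583
lifted 0.03282921157528539 29.792663587722927 [-0.6452 -0.3963 -1.049 ]
down True [0.6051 0.2375 0.0325] 0.03201525207643569 [-0.0826 -0.1998  4.1281]
t 32.0667
grip 3 0.025493248974887996 29.56825577246491 [0.4585 0.0715 0.0314] 35.3417
lifted 0.025308636615340958 29.469037179951556 [-0.2696 -0.9142  0.0526]
down True [0.6123 0.291  0.0285] 0.027977440249310415 [-0.4046  0.4847  3.5396]
t 41.5667
42.7833 [-0.6502  0.4511  0.1704]
```

View pics/p2.png

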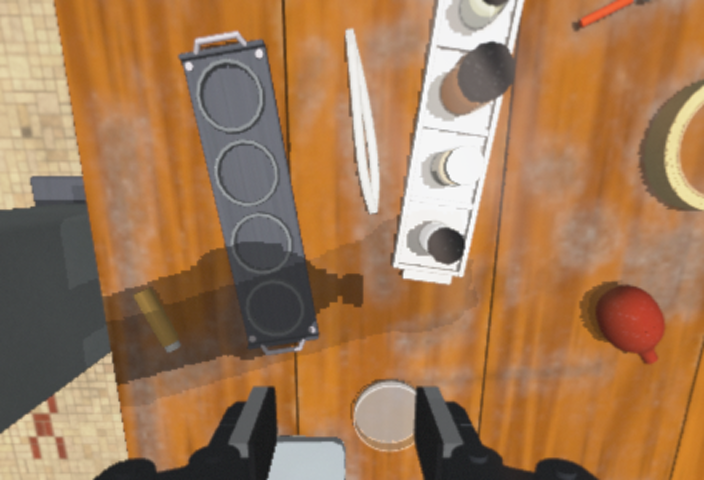

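View pics/p2s.png

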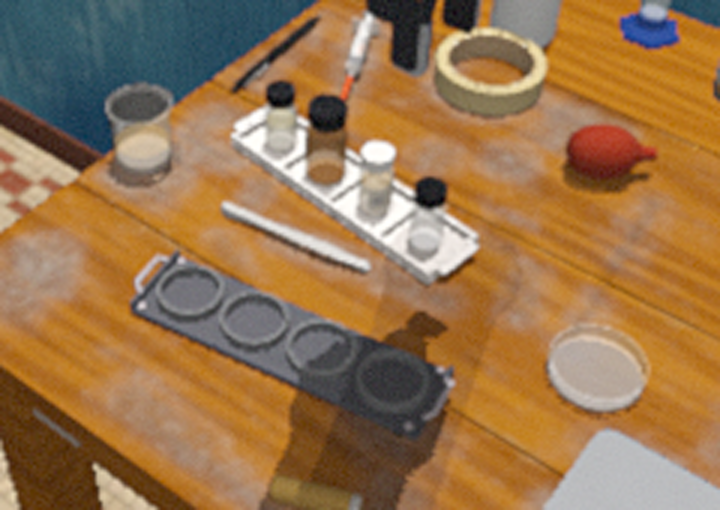

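All four vials stand upright and centred in reverse order: in the scene crop, oil (280,120), amber (326,140), white (376,180) and empty (428,220). The rack is empty, and the tweezers and beaker have not moved.

```bash
python3 -c "
from plant import robot
print(robot.close_job())"
```

```text
the job is handed in; nothing more can be done
None
```

The four vials are in the tray in reverse order, each upright near the middle of its compartment and released; the tweezers and beaker were left where they were, and the job was handed in at about 43 s of the 96 s allowed.

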